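# Lock the water bath's lid latch at its hidden notch

## Robot

A 7-joint arm with a two-finger parallel gripper is mounted at the origin on the work surface. World frame = base frame: x ahead of the robot, y to its left, z up, the work surface at z = 0. Lengths are in m, angles in rad, forces in N, time in s.
With the tool pointing down it reaches from about 0.425 to 0.925 m from the base axis. Payload 6.8 kg.
Tool frame: the origin (TCP) lies at the very end of the fingers, on their centre line; the grasp point (between the pads) lies 19 mm behind it; z points along the fingers, y is the line along which they close (so a half turn about z gives the same grasp; the last joint's range is limited). The gripper opens to 85 mm and grips with 20 to 120 N. Pads are 22 mm wide; open, the fingers measure 114 mm over their backs; the gripper's body (76 mm by 85 mm) begins 54 mm behind the grasp point. The pads swing forward as they close: fully open they stand 13 mm farther back than shut.
Start: joints at [1.211, 0.477, 0.022, 1.555, -0.011, 1.109, -0.083], TCP at [0.168, -0.654, 0.231] pointing down, gripper open.
Joint ranges: [-2.96, 2.96], [-0.34, 2.1], [-1.41, 1.46], [0.24, 2.44], [-1.37, 4.51], [0.17, 1.92], [-2.96, 2.96]. Speed limits (rad/s): [2.39, 2.39, 3.14, 3.14, 3.14, 3.14, 3.14].

## Interface

Orientations are given as a unit quaternion [w, x, y, z].
In Python, from station import bot, vision, job gives the robot as it stands (bot), with the cameras (vision) and the job (job).
- The arm moves only by the shell command python3 nudge.py 'ROWS' [FORCE]. ROWS is a JSON list of rows, 1 to 20 of them, each of 5 numbers: dx, dy, dz in shares of the most that a row can go, 1 being 50 mm, then a turn about the tool's z in parts of the range, where 1.0 means 4 rad, then the opening from 0.0 (shut) to 1.0 (fully open); each row shifts and turns the commanded pose from where the row before left it, along the tool's axes as they then stand; what a row does not reach is not made up. A row lasts 1/10 s, in which the tool goes at most 0.05 m and 0.15 rad, less where a joint would pass 70% of its speed; a pose out of reach is approached as far as the arm can. The fingers move at their own pace and stop on an object; FORCE is the grip in N (left out, the last holds). Time passes only in rows, so rows that do not move let the fingers close. It prints the time, the measured TCP pose, the force, the opening and the grip force at its end. Input that does not fit is refused with a message, and nothing moves.
- bot.get_obs(): the state, without advancing time (a new reading comes with each control period).
- vision.read_camera(name): name is "scene" or "side" or "wrist"; returns the picture (384x512x3 uint8, blue, green, red); there is no depth.
- vision.camera_info(name): a dict with "vertical_fov" (degrees; the focal length in pixels is half the picture's height over the tangent of half this angle, whatever the lens; pixels are square), "cx", "cy" (the principal point, pixels), "view" (4x4, takes a point from world to camera coordinates); the wrist camera has in their place "hand_eye" (4x4, takes a point from camera to tool coordinates, whose origin is the TCP and whose axes are the flange's). Camera axes: x right, y up, looking along -z (the intrinsics and any distortion apply to the point x, -y, -z); pixel columns grow to the right and rows downward; lengths in m; the calibration is good to about 2 mm. A picture is of the moment at which its call begins: read the wrist's pose just before it. camera_info takes no time and is no camera call.
- job.hand_in(): hands the job in; it is judged then, once.
The state is a dict: "t": time; "q": joint angles; "joint_vel": joint speeds; "joint_torque": joint torques, N m; "eef_pos": TCP position; "tool_rot": TCP orientation; "contact_force": force on the tool from outside, world axes, zero at the start; "torque": the same for the moment, N m; "gripper_width": opening from 0.0 (shut) to 1.0 (fully open); "grasp_force": force on a finger pad.
Only numpy, scipy, OpenCV 4.12 (cv2) and the standard library are available. Lean on these libraries where they do the work, as an engineer would, in place of code of your own. Each camera call takes 0.05 s, during which the arm holds its last target. There are 200 camera calls.

## Task

Lock the lid of the water bath: take the T-bar knob on its front deck and turn it clockwise, feeling for the hidden notch, until the spring pin at its side snaps in, and stop there. Then let go, leaving the pin fully in its notch, and leave the round dial beside it as it is.

Things in the scene. Friction and masses are not known exactly. Their poses are not given: they have to be found in the camera images.
- lock_grip (a point): grip point of the T-bar knob, on its vertical axis, 43 mm above the bath's deck (deck 140 mm above bench). Black bar 64 mm long (x, turns with the knob), 18 wide (y), 30 high: top 12 mm above the point, underside 18 below; grip across its width from above. Below: bare metal disc, diameter 72, top 24 mm below the point; under it a steel plate and an aluminium pin block, 61 mm out from the axis
- lock (a joint): angle of the T-bar knob, rad, grows clockwise from above; starts at 0.05 to 0.35. The unmarked notch lies 0.5 to 1.35 rad clockwise of the start, elsewhere each time. Free turning takes about 0.04 N m; within 0.3 rad of the notch the spring pulls the knob in with up to 0.2 N m (resistance dips, becomes a pull) and centres it when released; it resists turning on, past the notch
- lock_pin (a joint): horizontal spring pin at the knob's side, pushed towards its axis, m: about 0.001 riding on the cam hidden under the disc, about 0.008 fully in the notch. Its round steel head, 18 mm across, stands out of the aluminium block and jumps 7 to 8 mm nearer the block when the notch is met (seen from above)
- dial_mark (a point): white mark on the top of the other knob, a round fluted black dial 60 mm across and 34 mm high, 16 mm from its axis; turns with it. The dial stands on the same deck 200 mm from the T-bar knob, to its left or right, and is to be left alone

How it is judged:
At the end, for the whole second after the job is handed in: The spring pin stands at least 5.5 mm in, in the notch, and the T-bar knob is at rest (value of joint lock_pin above 0.0055 m and velocity of joint lock between -0.05 and 0.05 rad/s); the robot touches nothing.
It fails at once if the round dial is turned (its mark moves more than 4 mm) (distance of dial_mark from where it was at the start of the episode above 0.004 m).
It also fails if it takes over 48 s, if anything falls off the work surface, if the arm or the gripper's body presses on something with over 40 N, if the wrist force passes 120 N, or if a joint passes its speed limit or range.

## Working session

There is one attempt and no reset: what is moved stays moved. The work goes in short steps, Python scripts to look and compute and a shell command to move; the robot and the scene stay as the last step left them, time stands still between calls to the robot, and variables do not carry over. Pictures are saved under pics/ and viewed, at most 10 in all, crops included, and the job is handed in when it is done.

```bash
ls; mkdir -p pics
python3 - <<'E'
from station import bot, vision, job
import cv2,numpy as np
o=bot.get_obs();print(o)
for n in("scene","side","wrist"):
    im=vision.read_camera(n);cv2.imwrite(f"pics/{n}0.png",im)
    print(n,vision.camera_info(n))
E
```

```text
nudge.py
pics
station.py
{'t': 0.0, 'q': array([ 1.21092879,  0.4777986 ,  0.02232097,  1.55646347, -0.01151189,
        1.10928233, -0.08309943]), 'joint_vel': array([-0.00016532, -0.00043974, -0.0003026 , -0.00025694, -0.00044131,
       -0.00055887,  0.00045105]), 'joint_torque': array([ 5.57537132e-04, -5.96438920e+01,  1.60790998e+00, -2.81190044e+01,
        1.24860794e-02,  9.21176921e-03, -4.13003050e-06]), 'eef_pos': array([ 0.16800532, -0.65314404,  0.23032127]), 'tool_rot': array([-8.95647688e-04,  9.92084586e-01,  1.25568077e-01, -1.72064209e-04]), 'contact_force': array([ 0.6242674 , -0.32636239,  0.222125  ]), 'torque': array([-0.05094906, -0.03101454, -0.01088789]), 'grasp_force': 0.0, 'gripper_width': 0.99901497003718}
scene {'vertical_fov': 42.50505922507268, 'cx': 257.10192570621217, 'cy': 196.96477617438612, 'view': array([[ 0.23281189,  0.97232698, -0.0194645 , -0.14615648],
       [-0.66291315,  0.17330719,  0.72836171,  0.19919408],
       [ 0.71157908, -0.15666799,  0.68491632, -1.29831623],
       [ 0.        ,  0.        ,  0.        ,  1.        ]])}
side {'vertical_fov': 57.836173421145205, 'cx': 252.41444010695608, 'cy': 195.62646791358563, 'view': array([[-0.78237455, -0.62274967, -0.00853834,  0.42856887],
       [ 0.40199725, -0.51541453,  0.75679989, -0.34476618],
       [-0.47569767,  0.58866859,  0.65359087, -0.57356134],
       [ 0.        ,  0.        ,  0.        ,  1.        ]])}
wrist {'vertical_fov': 63.31989143800115, 'cx': 254.53793489334245, 'cy': 186.837633767213, 'hand_eye': array([[ 1.02925062e-03,  9.59343775e-01,  2.82238307e-01,
         7.16003188e-02],
       [ 9.99999413e-01, -1.08265771e-03,  3.32730079e-05,
         2.26668522e-04],
       [ 3.37487732e-04,  2.82238107e-01, -9.59344327e-01,
        -1.42438737e-01],
       [ 0.00000000e+00,  0.00000000e+00,  0.00000000e+00,
         1.00000000e+00]])}
```

View pics/scene0.png

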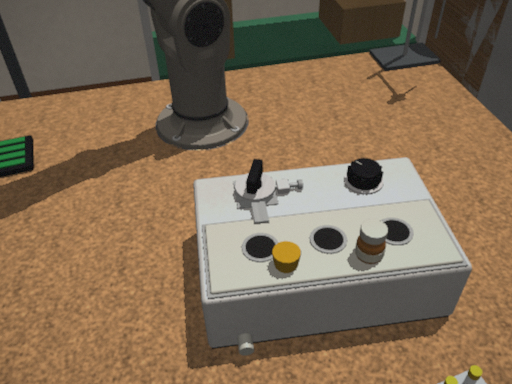

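View pics/side0.png

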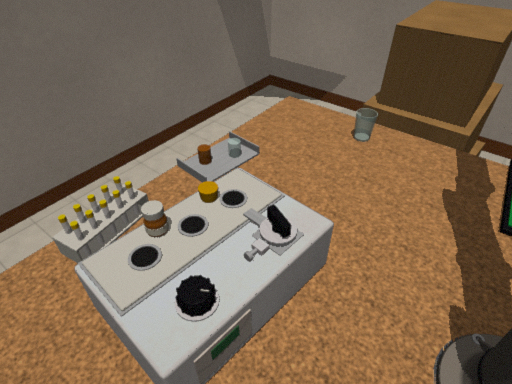

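The scene view shows the T-bar at about (256,175), its pin head at (300,185) and the dial at (365,175). The side view shows the T-bar at (279,222), the pin head at (250,254) and the dial at (197,297). Next I triangulate these.

```bash
cat > h.py <<'E'
import numpy as np, cv2
from station import bot, vision, job
from scipy.spatial.transform import Rotation as R
def ray(name,px,obs=None):
    c=vision.camera_info(name);f=192/np.tan(np.radians(c["vertical_fov"]/2))
    d=np.array([(px[0]-c["cx"])/f,-(px[1]-c["cy"])/f,-1.])
    if name=="wrist":
        q=obs["tool_rot"];T=np.eye(4);T[:3,:3]=R.from_quat([q[1],q[2],q[3],q[0]]).as_matrix();T[:3,3]=obs["eef_pos"];M=T@c["hand_eye"]
    else: M=np.linalg.inv(c["view"])
    return M[:3,3],M[:3,:3]@d
def plane(name,px,z,obs=None):
    o,d=ray(name,px,obs);return o+d*(z-o[2])/d[2]
def tri(a,b):
    (o1,d1),(o2,d2)=a,b
    s=np.linalg.lstsq(np.c_[d1,-d2],o2-o1,rcond=None)[0]
    p,q=o1+s[0]*d1,o2+s[1]*d2
    return (p+q)/2,np.linalg.norm(p-q)
def blob(im,box,thr=60):
    x0,y0,x1,y1=box;m=(im[y0:y1,x0:x1].max(2)<thr).astype(np.uint8)
    n,l,s,c=cv2.connectedComponentsWithStats(m);k=1+np.argmax(s[1:,4])
    pts=np.argwhere(l==k)[:,::-1]+[x0,y0]
    return pts,c[k]+[x0,y0],cv2.minAreaRect(pts.astype(np.float32))
E
python3 - <<'E'
from h import *
S=cv2.imread("pics/scene0.png");D=cv2.imread("pics/side0.png")
r={}
for n,im,boxes in(("scene",S,[(240,150,275,205),(340,150,390,195)]),("side",D,[(262,200,296,245),(170,270,222,320)])):
    for k,b in zip(("bar","dial"),boxes):
        p,c,rc=blob(im,b);r[n,k]=c;print(n,k,len(p),c,rc,p.min(0),p.max(0),plane(n,c,.185 if k=="bar" else .16))
for k in("bar","dial"): print(k,tri(ray("scene",r["scene",k]),ray("side",r["side",k])))
print("pin",tri(ray("scene",(300,185)),ray("side",(250,254))))
cv2.imwrite("pics/crop.png",np.hstack([cv2.resize(S[150:210,235:315],(400,300),interpolation=2),cv2.resize(D[195:270,235:315],(320,300),interpolation=2)]))
E
```

```text
scene bar 386 [254.29274611 176.84715026] ((253.97055053710938, 176.38235473632812), (13.49858570098877, 33.59306716918945), 4.398705005645752) [247 160] [261 193] [0.46161711 0.03852131 0.185     ]
scene dial 856 [364.25233645 174.19509346] ((364.0, 174.0), (30.0, 34.0), 90.0) [347 159] [381 189] [0.476631   0.23734497 0.16      ]
side bar 436 [278.31651376 221.55275229] ((277.07318115234375, 221.84144592285156), (34.514404296875, 16.554418563842773), 51.34019470214844) [267 205] [290 237] [0.44878168 0.04530915 0.185     ]
side dial 1202 [195.26955075 295.68136439] ((195.5, 295.5), (39.0, 39.0), 90.0) [176 276] [215 315] [0.4703053  0.24063318 0.16      ]
bar (array([0.45289962, 0.03986995, 0.17776105]), np.float64(0.001164621994442465))
dial (array([0.47252748, 0.23934299, 0.1562185 ]), np.float64(0.0004069400642049568))
pin (array([0.46179143, 0.11836478, 0.15004193]), np.float64(0.007382771980263759))
```

View pics/crop.png

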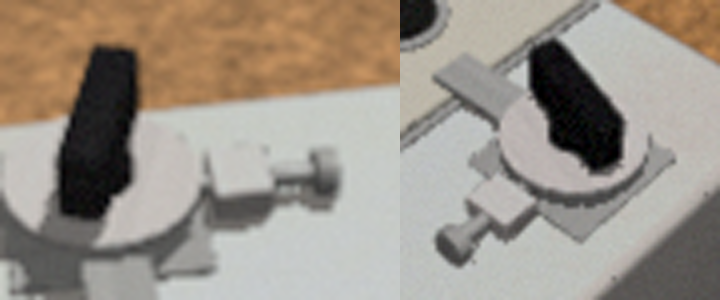

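The crop shows the bar slightly clockwise of the bath's x axis, with the pin head well out of its block. The bar centre is (0.453, 0.040), with mean z 0.178 against an expected 0.180. The dial is 200 mm away, as given. I'll move over the knob now.

The rows are not in the units I measure in: shifts go in shares of 50 mm and turns go in shares of 4 rad. I convert before sending: -0.0352 m is -0.704, 0.033 m is 0.66.

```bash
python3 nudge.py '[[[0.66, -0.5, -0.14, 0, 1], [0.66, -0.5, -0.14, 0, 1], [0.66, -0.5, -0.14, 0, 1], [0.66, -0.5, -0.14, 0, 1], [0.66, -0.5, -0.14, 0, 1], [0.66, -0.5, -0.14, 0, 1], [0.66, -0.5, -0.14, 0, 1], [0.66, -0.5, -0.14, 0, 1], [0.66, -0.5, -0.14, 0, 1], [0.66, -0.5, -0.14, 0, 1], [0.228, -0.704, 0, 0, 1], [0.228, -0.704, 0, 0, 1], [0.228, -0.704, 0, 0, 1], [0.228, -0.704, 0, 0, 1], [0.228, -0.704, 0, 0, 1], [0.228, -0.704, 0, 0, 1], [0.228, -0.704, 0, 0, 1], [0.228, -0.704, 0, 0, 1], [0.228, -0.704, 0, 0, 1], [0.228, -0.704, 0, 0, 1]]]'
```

```text
refused: ROWS must be a list of rows, each a list of 5 numbers. Nothing was moved.
```

Nothing moved. I misread the format; it is a list of rows, each a list of 5 numbers. Resending.

```bash
python3 nudge.py '[[0.66, -0.5, -0.14, 0, 1], [0.66, -0.5, -0.14, 0, 1], [0.66, -0.5, -0.14, 0, 1], [0.66, -0.5, -0.14, 0, 1], [0.66, -0.5, -0.14, 0, 1], [0.66, -0.5, -0.14, 0, 1], [0.66, -0.5, -0.14, 0, 1], [0.66, -0.5, -0.14, 0, 1], [0.66, -0.5, -0.14, 0, 1], [0.66, -0.5, -0.14, 0, 1], [0.228, -0.704, 0, 0, 1], [0.228, -0.704, 0, 0, 1], [0.228, -0.704, 0, 0, 1], [0.228, -0.704, 0, 0, 1], [0.228, -0.704, 0, 0, 1], [0.228, -0.704, 0, 0, 1], [0.228, -0.704, 0, 0, 1], [0.228, -0.704, 0, 0, 1], [0.228, -0.704, 0, 0, 1], [0.228, -0.704, 0, 0, 1]]'
python3 nudge.py '[[0, 0, 0, -0.0375, 1], [0, 0, 0, -0.0375, 1], [0, 0, 0, -0.0375, 1], [0, 0, 0, -0.0375, 1], [0, 0, 0, -0.0375, 1], [0, 0, 0, -0.0375, 1], [0, 0, 0, -0.0375, 1], [0, 0, 0, -0.0375, 1], [0, 0, 0, -0.0375, 1], [0, 0, 0, -0.0375, 1], [0, 0, 0, -0.0375, 1], [0, 0, 0, -0.0375, 1], [0, 0, 0, -0.0375, 1], [0, 0, 0, -0.0375, 1], [0, 0, 0, -0.0375, 1], [0, 0, 0, -0.0375, 1], [0, 0, 0, -0.035, 1], [0, 0, 0, 0, 1], [0, 0, 0, 0, 1]]'
python3 - <<'E'
from h import *
o=bot.get_obs();im=vision.read_camera("wrist");cv2.imwrite("pics/w1.png",im)
print(o["t"],o["q"],o["eef_pos"],o["tool_rot"],o["contact_force"],o["torque"])
E
```

```text
t: 2.15
eef_pos: [0.4479, 0.0413, 0.3013]
tool_rot: [0.0, 0.992, 0.125, 0.0]
contact_force: [0.4, -0.2, -0.3]
gripper_width: 1.0
grasp_force: 0.0
t: 4.05
eef_pos: [0.4481, 0.0398, 0.3012]
tool_rot: [-0.0, 0.176, 0.984, -0.0]
contact_force: [1.0, 0.4, 0.2]
gripper_width: 1.001
grasp_force: 0.0
4.05 [ 0.38067696  0.07547959 -0.63058252  1.9419958   0.04902686  1.13934616
  0.94800474] [0.44805036 0.03980462 0.30118825] [-1.23561571e-04  1.75936507e-01  9.84401505e-01 -8.59490508e-05] [0.95908184 0.40188738 0.21567064] [ 0.07160358  0.12767042 -0.02682817]
```

View pics/w1.png

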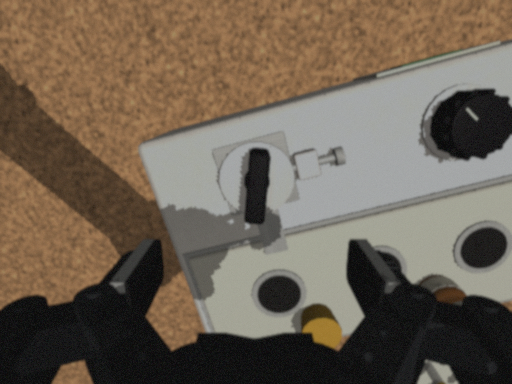

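The wrist view shows the bar at about (258,185), close to upright in the picture, with the pin head at (338,156) and the dial at (470,122). I'll measure its axis with rays.

Run:
```python
from h import *
o=bot.get_obs();im=cv2.imread("pics/w1.png")
p,c,rc=blob(im,(235,140,285,235));print(len(p),c,rc)
q=np.array([plane("wrist",x,.190,o)[:2] for x in p]);m=q.mean(0)
(cx,cy),wh,a=cv2.minAreaRect((q*1e4).astype(np.float32));print("mean",m,"rect",cx/1e4,cy/1e4,wh[0]/1e4,wh[1]/1e4,a)
w,v=np.linalg.eigh(np.cov(q.T));print("axis deg",np.degrees(np.arctan2(v[1,1],v[0,1]))%180)
r=R.from_quat(np.roll(o["tool_rot"],-1)).as_matrix();print("tool x deg",np.degrees(np.arctan2(r[1,0],r[0,0])))
# pin-head / dial check
p2,c2,_=blob(im,(425,85,512,165));d=plane("wrist",c2,.165,o);print("dial",d,np.linalg.norm(d[:2]-m))
for t in(np.array([.453,.040]),m): print("tool delta",r.T@np.r_[t-o["eef_pos"][:2],0])
```

```text
1516 [256.42810026 185.94261214] ((255.84823608398438, 186.2939453125), (24.100727081298828, 75.0999526977539), 2.2906100749969482)
mean [0.45081918 0.04039407] rect 0.451778662109375 0.0395605224609375 0.020360626220703126 0.06646583862304688 68.31090545654297
axis deg 156.10276610307056
tool x deg 159.7586083837008
dial [0.46909571 0.23543867 0.165     ] 0.19589902977853632
tool delta [-4.55166795e-03  1.82657864e-03 -9.76515414e-07]
tool delta [-2.36919424e-03  1.44180043e-03 -5.66584723e-07]
```

To row units: 0.02 m is 0.4, 0.01 m is 0.2, 0.05 rad / 4 = 0.0125.

```bash
python3 nudge.py '[[-0.08, 0.034, 0, 0.0125, 0.5], [0, 0, 0.4, 0, 0.5], [0, 0, 0.4, 0, 0.5], [0, 0, 0.4, 0, 0.5], [0, 0, 0.4, 0, 0.5], [0, 0, 0.4, 0, 0.5], [0, 0, 0, 0, 0.5], [0, 0, 0.2, 0, 0.5], [0, 0, 0.2, 0, 0.5], [0, 0, 0.2, 0, 0.5], [0, 0, 0.06, 0, 0.5], [0, 0, 0, 0, 0.5], [0, 0, 0, 0, 0.5]]' 25
python3 - <<'E'
from h import *
o=bot.get_obs();print(o["eef_pos"],o["tool_rot"],o["contact_force"],o["torque"],o["q"])
cv2.imwrite("pics/w2.png",vision.read_camera("wrist"))
E
```

```text
t: 5.4
eef_pos: [0.4528, 0.0402, 0.1685]
tool_rot: [0.0, 0.199, 0.98, 0.0]
contact_force: [-0.9, 0.5, -0.3]
gripper_width: 0.502
grasp_force: 0.0
[0.45275315 0.04022732 0.16849371] [1.35392244e-04 1.98569495e-01 9.80086799e-01 6.46178090e-05] [-0.94894486  0.49686374 -0.34345681] [-0.06931728  0.0124777  -0.01990776] [ 0.31733905  0.25085822 -0.61431092  2.09449495  0.19171229  0.84955191
  0.76149768]
```

View pics/w2.png

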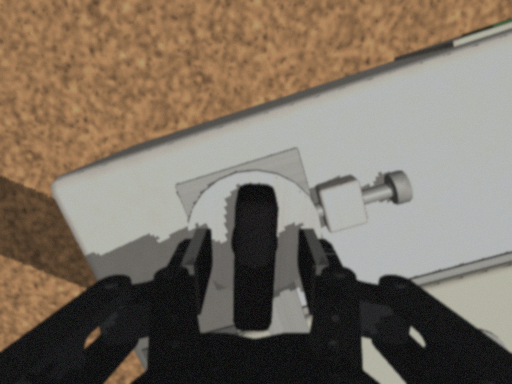

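The fingers straddle the bar evenly (bar at x≈255). The pin block is at (342,203) and the head at (399,187), outside the block. I'll close the gripper.

```bash
python3 nudge.py '[[0, 0, 0, 0, 0], [0, 0, 0, 0, 0], [0, 0, 0, 0, 0], [0, 0, 0, 0, 0], [0, 0, 0, 0, 0], [0, 0, 0, 0, 0]]' 30
cat >> h.py <<'E'
def look(tag=None):
    o=bot.get_obs();r=R.from_quat(np.roll(o["tool_rot"],-1)).as_matrix()
    S=vision.read_camera("scene")
    if tag: cv2.imwrite(f"pics/{tag}.png",S)
    print("t",round(o["t"],2),"yaw",round(np.arctan2(r[1,0],r[0,0]),3),"eef",o["eef_pos"].round(4),"F",o["contact_force"].round(1),"M",o["torque"].round(3),"grip",o["gripper_width"],o["grasp_force"],"q7",o["q"][6].round(2))
E
python3 -c "
from h import *
look('s1')
cv2.imwrite('pics/w3.png',vision.read_camera('wrist'))"
```

```text
t: 6.05
eef_pos: [0.4528, 0.0399, 0.1687]
tool_rot: [0.0, 0.199, 0.98, -0.0]
contact_force: [0.1, -1.8, 6.3]
gripper_width: 0.207
grasp_force: 30.3
t 6.05 yaw 2.742 eef [0.4528 0.0399 0.1687] F [ 0.1 -1.8  6.3] M [-0.427  0.251 -0.01 ] grip 0.20680901352212155 30.2946799993515 q7 0.76
```

```bash
cat >> h.py <<'E'
def proj(P,o):
    c=vision.camera_info("wrist");f=192/np.tan(np.radians(c["vertical_fov"]/2))
    T=np.eye(4);T[:3,:3]=R.from_quat(np.roll(o["tool_rot"],-1)).as_matrix();T[:3,3]=o["eef_pos"]
    p=np.linalg.inv(T@c["hand_eye"])@np.r_[P,1];return c["cx"]+f*p[0]/-p[2],c["cy"]-f*p[1]/-p[2]
def pin(o,im,a=np.radians(84.4),z=.152):
    "grey profile outwards along the pin line, mm from axis"
    g=cv2.cvtColor(im,cv2.COLOR_BGR2GRAY).astype(np.float32);rr=np.arange(60,104,2)
    px=np.float32([proj([.453+r/1e3*np.cos(a),.040+r/1e3*np.sin(a),z],o) for r in rr])
    v=cv2.remap(cv2.GaussianBlur(g,(3,3),0),px[:,:1].copy(),px[:,1:].copy(),1)[:,0]
    print("pin",px[0].round(),px[-1].round()," ".join(f"{r}:{int(x)}" for r,x in zip(rr,v)))
def step(tag=None):
    o=bot.get_obs();r=R.from_quat(np.roll(o["tool_rot"],-1)).as_matrix();im=vision.read_camera("wrist")
    if tag: cv2.imwrite(f"pics/{tag}.png",im)
    print("yaw",round(2.742-np.arctan2(r[1,0],r[0,0]),3),"eef",o["eef_pos"].round(4),"F",o["contact_force"].round(1),"M",o["torque"].round(3),"q7",o["q"][6].round(2))
    pin(o,im)
E
python3 -c "
from h import *
for x in((342,203),(399,187)):
    p=plane('wrist',x,.152,bot.get_obs())-[.453,.04,0];print(p,np.degrees(np.arctan2(p[1],p[0])),np.hypot(*p[:2]))
step()"
python3 nudge.py '[[0, 0, 0, 0.0125, 0], [0, 0, 0, 0.0125, 0], [0, 0, 0, 0.0125, 0], [0, 0, 0, 0, 0]]'
python3 -c "
from h import *
step()"
```

```text
[0.00354709 0.04955281 0.152     ] 85.90563099822289 0.04967959991240835
[0.00674856 0.0803805  0.152     ] 85.20083186809067 0.08066330365843698
yaw 0.0 eef [0.4528 0.04   0.1687] F [-2.1 -2.2  7.6] M [-0.48   0.233  0.002] q7 0.76
pin [361. 200.] [440. 177.] 60:175 62:162 64:164 66:164 68:163 70:163 72:163 74:164 76:145 78:65 80:146 82:159 84:155 86:150 88:177 90:180 92:180 94:180 96:180 98:181 100:180 102:180
t: 6.6
eef_pos: [0.4529, 0.0399, 0.1687]
tool_rot: [0.0, 0.272, 0.962, -0.0]
contact_force: [-1.2, -1.7, 4.5]
gripper_width: 0.202
grasp_force: 29.8
yaw 0.152 eef [0.4529 0.0399 0.1687] F [-1.2 -1.7  4.5] M [-0.448  0.15   0.   ] q7 0.62
pin [357. 185.] [433. 150.] 60:168 62:159 64:162 66:162 68:162 70:162 72:161 74:162 76:142 78:67 80:149 82:155 84:151 86:152 88:176 90:177 92:178 94:177 96:178 98:177 100:176 102:177
```

The pin-head rim shows as a clear dark dip at r = 78 mm. I'll keep turning and watch it.

To row units: 0.05 rad / 4 = 0.0125.

```bash
python3 nudge.py '[[0, 0, 0, 0.0125, 0], [0, 0, 0, 0.0125, 0], [0, 0, 0, 0.0125, 0], [0, 0, 0, 0, 0]]' |grep -v tool
python3 -c "
from h import *
step()"
for i in 1; do python3 nudge.py '[[0, 0, 0, 0.0125, 0], [0, 0, 0, 0.0125, 0], [0, 0, 0, 0, 0]]'|grep -v tool; python3 -c "
from h import *
step()"; done
```

```text
t: 7.05
eef_pos: [0.4529, 0.0399, 0.1687]
contact_force: [-1.2, -1.9, 5.7]
gripper_width: 0.203
grasp_force: 29.7
yaw 0.302 eef [0.4529 0.0399 0.1687] F [-1.2 -1.9  5.7] M [-0.36   0.223  0.027] q7 0.48
pin [349. 170.] [422. 124.] 60:164 62:157 64:161 66:160 68:159 70:160 72:159 74:159 76:139 78:76 80:149 82:151 84:150 86:151 88:174 90:175 92:174 94:175 96:175 98:175 100:175 102:174
t: 7.4
eef_pos: [0.4529, 0.0399, 0.1687]
contact_force: [-0.2, -0.7, 5.7]
gripper_width: 0.2
grasp_force: 30.0
yaw 0.402 eef [0.4529 0.0399 0.1687] F [-0.2 -0.7  5.7] M [-0.379  0.174 -0.066] q7 0.38
pin [343. 161.] [412. 107.] 60:160 62:158 64:159 66:160 68:160 70:159 72:159 74:159 76:139 78:89 80:149 82:150 84:150 86:151 88:174 90:174 92:174 94:175 96:174 98:174 100:175 102:174
```

To row units: 0.03 rad / 4 = 0.0075.

```bash
python3 nudge.py '[[0, 0, 0, 0.0075, 0], [0, 0, 0, 0.0075, 0], [0, 0, 0, 0, 0]]' |tail -1
python3 -c "
from h import *
step()"
python3 nudge.py '[[0, 0, 0, 0.0075, 0], [0, 0, 0, 0.0075, 0], [0, 0, 0, 0, 0]]' |tail -1
python3 -c "
from h import *
step()"
```

```text
grasp_force: 30.0
yaw 0.461 eef [0.4529 0.0399 0.1687] F [-0.3 -1.1  5.3] M [-0.452  0.132 -0.14 ] q7 0.33
pin [339. 156.] [405.  98.] 60:159 62:158 64:160 66:159 68:160 70:159 72:159 74:159 76:134 78:102 80:149 82:150 84:150 86:157 88:173 90:174 92:174 94:174 96:174 98:174 100:174 102:174
grasp_force: 30.0
yaw 0.521 eef [0.4529 0.0399 0.1687] F [-0.3 -1.5  4.5] M [-0.26   0.13  -0.118] q7 0.27
pin [334. 151.] [397.  89.] 60:158 62:157 64:159 66:159 68:159 70:159 72:159 74:158 76:128 78:130 80:149 82:151 84:151 86:166 88:174 90:174 92:174 94:174 96:174 98:173 100:173 102:174
```

Mz went from 0 to about -0.13: the knob now pulls clockwise, so the notch is close. Smaller steps from here.

To row units: 0.03 rad / 4 = 0.0075.

```bash
python3 nudge.py '[[0, 0, 0, 0.0075, 0], [0, 0, 0, 0.0075, 0], [0, 0, 0, 0, 0]]' |tail -1
python3 -c "
from h import *
step()"
python3 nudge.py '[[0, 0, 0, 0.0075, 0], [0, 0, 0, 0.005, 0], [0, 0, 0, 0, 0]]' |tail -1
python3 -c "
from h import *
step('w5')"
```

```text
grasp_force: 30.8
yaw 0.581 eef [0.453  0.0399 0.1687] F [-2.2 -2.1  6.8] M [-0.6    0.307 -0.175] q7 0.21
pin [329. 147.] [389.  80.] 60:156 62:158 64:159 66:159 68:160 70:158 72:159 74:129 76:95 78:148 80:151 82:153 84:155 86:174 88:174 90:174 92:173 94:174 96:174 98:174 100:174 102:173
grasp_force: 30.9
yaw 0.631 eef [0.4529 0.04   0.1687] F [-0.2 -1.3  3.8] M [-0.319 -0.007 -0.21 ] q7 0.17
pin [325. 143.] [381.  73.] 60:157 62:158 64:159 66:159 68:160 70:160 72:151 74:108 76:143 78:150 80:154 82:153 84:173 86:174 88:174 90:174 92:175 94:173 96:174 98:174 100:174 102:174
```

To row units: 0.03 rad / 4 = 0.0075.

```bash
python3 nudge.py '[[0, 0, 0, 0.0075, 0], [0, 0, 0, 0.005, 0], [0, 0, 0, 0, 0]]' |tail -1
python3 -c "
from h import *
step()"
python3 nudge.py '[[0, 0, 0, 0.005, 0], [0, 0, 0, 0.005, 0], [0, 0, 0, 0, 0]]' |tail -1
python3 -c "
from h import *
step('w6')"
```

```text
grasp_force: 31.3
yaw 0.681 eef [0.453  0.04   0.1687] F [-0.2 -0.8  5.9] M [-0.387  0.167 -0.304] q7 0.12
pin [320. 140.] [373.  66.] 60:155 62:158 64:159 66:159 68:159 70:158 72:126 74:138 76:151 78:156 80:156 82:169 84:174 86:175 88:174 90:174 92:174 94:174 96:174 98:174 100:175 102:174
grasp_force: 30.9
yaw 0.721 eef [0.453  0.04   0.1687] F [-1.5 -1.6  5.7] M [-0.427  0.141 -0.263] q7 0.08
pin [316. 137.] [366.  61.] 60:155 62:158 64:160 66:160 68:160 70:126 72:112 74:150 76:156 78:155 80:159 82:175 84:174 86:174 88:174 90:175 92:173 94:175 96:175 98:174 100:175 102:175
```

To row units: 0.02 rad / 4 = 0.005.

```bash
python3 nudge.py '[[0, 0, 0, 0.005, 0], [0, 0, 0, 0.005, 0], [0, 0, 0, 0, 0]]' |tail -1
python3 -c "
from h import *
step()"
python3 nudge.py '[[0, 0, 0, 0.005, 0], [0, 0, 0, 0, 0]]' |tail -1
python3 -c "
from h import *
step()"
```

```text
grasp_force: 30.7
yaw 0.761 eef [0.4529 0.0399 0.1687] F [-0.8 -1.4  5.2] M [-0.391  0.223 -0.194] q7 0.04
pin [312. 135.] [360.  57.] 60:154 62:158 64:159 66:159 68:159 70:124 72:146 74:154 76:160 78:157 80:173 82:174 84:175 86:174 88:174 90:174 92:175 94:174 96:174 98:175 100:175 102:175
grasp_force: 30.7
yaw 0.781 eef [0.453  0.0399 0.1687] F [-0.9 -1.5  8. ] M [-0.435  0.188 -0.183] q7 0.02
pin [310. 133.] [356.  55.] 60:153 62:157 64:159 66:160 68:119 70:102 72:150 74:156 76:163 78:153 80:175 82:174 84:175 86:174 88:175 90:175 92:174 94:174 96:175 98:174 100:174 102:174
```

To row units: 0.02 rad / 4 = 0.005.

```bash
python3 nudge.py '[[0, 0, 0, 0.005, 0], [0, 0, 0, 0, 0]]' |tail -1
python3 -c "
from h import *
step()"
python3 nudge.py '[[0, 0, 0, 0.005, 0], [0, 0, 0, 0, 0]]' |tail -1
python3 -c "
from h import *
step('w7')"
```

```text
grasp_force: 30.4
yaw 0.801 eef [0.4529 0.04   0.1687] F [ 0.5 -2.   6.5] M [-0.483  0.155 -0.109] q7 0.01
pin [308. 132.] [353.  52.] 60:153 62:158 64:159 66:160 68:117 70:118 72:151 74:158 76:159 78:164 80:175 82:175 84:175 86:175 88:175 90:175 92:174 94:175 96:175 98:174 100:175 102:174
grasp_force: 29.6
yaw 0.82 eef [0.4529 0.04   0.1687] F [-0.6 -0.5  4.4] M [-0.347  0.099 -0.004] q7 -0.01
pin [306. 131.] [349.  51.] 60:155 62:160 64:161 66:160 68:125 70:118 72:151 74:159 76:159 78:162 80:175 82:175 84:174 86:175 88:175 90:175 92:175 94:175 96:174 98:175 100:175 102:175
```

The torque has fallen to zero and the pin has stopped at about 8 mm in, so the knob is centred. I'll release and back off straight up.

To row units: -0.03 m is -0.6, -0.02 m is -0.4.

```bash
python3 nudge.py '[[0, 0, 0, 0, 0.5], [0, 0, 0, 0, 0.5], [0, 0, 0, 0, 0.5], [0, 0, 0, 0, 0.5], [0, 0, -0.2, 0, 0.5], [0, 0, -0.4, 0, 0.5], [0, 0, -0.6, 0, 0.5], [0, 0, -0.6, 0, 0.5], [0, 0, -0.6, 0, 0.5], [0, 0, 0, 0, 0.5], [0, 0, 0, 0, 0.5], [0, 0, 0, 0, 0.5]]'
python3 -c "
from h import *
step('w8')
S=vision.read_camera('scene');D=vision.read_camera('side')
W=cv2.imread('pics/w8.png')
cv2.imwrite('pics/fin.png',np.hstack([W[:300,150:500],cv2.resize(D[195:270,235:315],(320,300),interpolation=2)]))"
```

```text
t: 11.85
eef_pos: [0.4519, 0.04, 0.2876]
tool_rot: [-0.0, 0.573, 0.82, -0.0]
contact_force: [-0.6, -0.8, -0.1]
gripper_width: 0.501
grasp_force: 0.0
yaw 0.82 eef [0.4519 0.04   0.2876] F [-0.6 -0.8 -0.1] M [-0.028 -0.003 -0.007] q7 0.08
pin [286. 117.] [309.  71.] 60:165 62:158 64:161 66:156 68:124 70:128 72:157 74:167 76:168 78:171 80:180 82:180 84:180 86:180 88:180 90:179 92:179 94:180 96:181 98:181 100:180 102:180
```

View pics/fin.png

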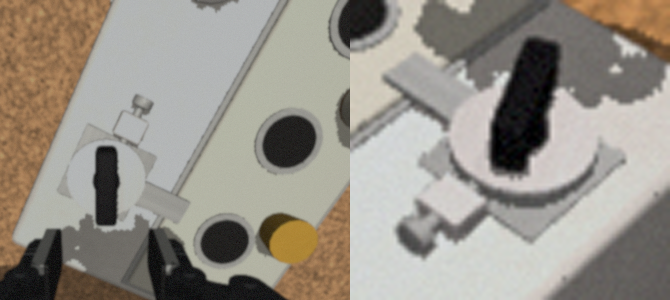

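The picture shows the pin head drawn in close to its block: at crop (142,102), with the block at (130,125). The rim dip moved from r = 78 to 69 mm, so about 8–9 mm in. The gripper is clear of the bar and the robot hasn't touched the dial.

```bash
python3 -c "
from station import bot, vision, job
print(job.hand_in())"
```

```text
the job is handed in; nothing more can be done
None
```

The water bath lid is locked and the job handed in at about 12 s of the 48 s allowed: the T-bar knob was turned about 0.82 rad clockwise until the pull fell to zero, the pin (about 8 mm in by camera) stayed in after release, the gripper is clear, and the dial was not touched.

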